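# Release a spot plate from the clamp jig

## Robot

A 6-joint arm with a two-finger parallel gripper is mounted at the origin on a cart in front of the work surface, level with it; the furniture and walls round the work are solid. World frame = base frame: x ahead of the robot, y to its left, z up, the work surface at z = 0. Lengths are in mm, angles in rad, forces in N, time in s.
With the tool pointing down it reaches from about 325 to 775 mm from the base axis. Payload 5.5 kg.
Tool frame: the origin (TCP) lies on the centre line of the jaws, within the pads' length; the fingertips stand manip.nose_length ahead of it and the grasp point (between the pads) lies 8 mm behind it (manip.nose_length is the distance from the TCP to the fingertips, in mm); x points along the fingers, y is the direction in which the jaws open and shut, and the axes are right-handed (so a half turn about x gives the same grasp; the last joint's range is limited). The gripper opens to 88 mm and grips with 3 to 60 N. Pads are 20 mm wide; open, the fingers measure 115 mm over their backs; the gripper's body (75 mm by 178 mm) begins 61 mm behind the grasp point.
Start: joints at [-1.275, 0.091, 1.231, -0, 1.82, -0.057], TCP at [207.316, -563.06, 233.631] pointing down, gripper open.
Joint ranges: [-2.87, 2.87], [-0.86, 2.18], [0.17, 2.46], [-1.51, 4.65], [0.06, 2.69], [-2.65, 2.65]. Speed limits (rad/s): [2.57, 2.57, 3.01, 3.14, 3.14, 3.14].

## Interface

Orientations are given as a unit quaternion [w, x, y, z].
In Python, from station import manip, capture, camera_model, ticket, nets gives the robot as it stands.
- The arm moves only by the shell command python3 -m creep 'ROWS' [OPENING]. ROWS is JSON, a list that holds one entry, the list of rows, each a list of 6 numbers: the shift along the world's x, y, z in m, then the turn, a rotation vector about the world's x, y, z in rad. A call has 1 to 20 rows; each row is the pose to reach, as a shift and turn from the pose commanded when the call began; what a row does not reach only later rows make up. A row lasts 1/10 s, in which the tool goes at most 50 mm and 8.59 degrees, less where a joint would pass 70% of its speed; a pose out of reach is approached as far as the arm can. A call with a gripper value outside its range is refused whole. OPENING is the finger opening in m, from 0 to 0.0878, set as the call begins (- or left out, the last holds). The fingers move at their own pace and stop on an object; the grip force is fixed at half the most. Time passes only in rows, so rows that repeat a pose let the fingers close. It gives the time, the measured TCP pose, the force and the opening at its end, in the units of the state.
- manip.get_obs(): the state, without advancing time (a new reading comes with each control period).
- capture(name): name is "scene" or "top"; returns the picture (480x640x3 uint8, blue, green, red); there is no depth.
- camera_model(name): a dict with "K" (3x3 intrinsics, pixels), "R" (3x3) and "t" (3): a world point X has camera coordinates R X + t. Camera axes: x right, y down, z forward; pixel columns grow to the right and rows downward; lengths in mm; the calibration is good to about 2 mm. A picture is of the moment at which its call begins. camera_model takes no time and is no camera call.
- ticket.finish_job(): hands the job in, once; it reports no verdict.
Trained networks look in the newest picture that a camera, given by its name, has taken for a name from the list of things; names that differ only in an ending like _2 or _b are one class to them, and where a whole thing is asked for, a point or a joint stands for the part that bears it (a point fixed in the world has none). Each returns a list of dicts, best first, with "p" (0 to 1); they miss things now and then, are a little off and sometimes report something else, mostly with a low value. They report only what shows in the picture. A call takes as long as a camera call. They do not tell look-alikes from the thing itself.
- nets.trace(name, camera): "mask" (480x640 bool, what is visible of it) and "rect" ([left, top, right, bottom] in pixels, round what is visible of it).
- nets.spot_point(name, camera): "xy" ([column, row] in pixels: a listed point, or the origin of a listed thing).
The state is a dict: "time": time; "q": joint angles; "qvel": joint speeds; "tau": joint torques, N m; "tcp_pos": TCP position; "tcp_rot": TCP orientation; "wrist_force": force on the tool from outside, world axes, zero at the start; "torque": the same for the moment, N m; "finger_gap": finger opening in mm.
Only numpy, scipy, OpenCV 4.12 (cv2) and the standard library are available. Lean on these libraries where they do the work, as an engineer would, in place of code of your own. Each camera call takes 0.05 s, during which the arm holds its last target.

## Task

The white spot plate is held in the grey clamp jig. Swing the jig's hinged clamp bar up by its red handle until it stands upright or beyond and stays there, then slide the plate out from beneath it, flat along the deck and without picking it up, until it rests against the front stop on the green field. Let go of everything, and leave the bottles, dishes, beaker and tape around the jig where they are.

Things in the scene. Friction and masses are not known exactly. Their poses are not given: they have to be found in the camera images.
- jig: Fixed grey clamp jig, deck 255 (x) x 200 (y) mm, top at z = 12 mm. Origin on the worktop under its middle; -x is the way the plate slides out (roughly towards the robot), +y the hinge side. Two side rails, 8 mm high above the deck, inner faces at y = -55.5 and +55.5 mm, guide the plate along x. A rubber rest 12 mm high lies under the closed bar's free end.
- clamp_bar (a joint): Clamp bar angle: 0 closed, level across the plate; 1.57 upright on the +y side; 1.9 end of travel. Stiff hinge: it stays where left; 2 to 4 N at the handle move it. Closed, the aluminium bar (x = -10 to +22 mm of the jig, 10 mm thick, 166 mm long from the hinge) lies 13 mm above the deck over the plate's front part, and a lip at its front edge, down to 4 mm above the deck, blocks the plate.
- bar_hinge (a point): A point on the clamp bar's hinge axis: jig x = 0, y = +85 mm, z = 30 mm. The axis runs along the jig's x. The two hinge cheeks reach 40 mm above the worktop.
- bar_grip (a point): Point on the axis of the red round handle rod, 12 mm thick, parallel to the hinge axis, standing out from the bar's free end towards -x of the jig (red from x = -70 to -10 mm; this point at -40 mm); it moves with the bar. Bar closed: y = -70 mm, 48 mm above the worktop, nothing beside or above it. It swings on a circle of 156 mm radius about the hinge axis.
- plate_center (a point): Centre, half-way up, of the loose white glazed spot plate (12 round wells): 85 mm along the jig's x, 105 mm along its y, 12 mm thick, 0.15 to 0.3 kg. It lies on the deck between the rails, its rear edge 0.5 to 5 mm before the two rear stops. Against the front stop its centre is at x = -72.5 mm of the jig.
- front_stop (a point): Middle of the inner face of the front stop, a bar across the deck 8 mm high (jig x = -115 mm), at deck height, 12 mm above the worktop. The green field lies before it.
- petri: Clear petri dish 95 mm across, 16 mm high, standing to the right of the jig; origin under its centre. Bystander.
- beaker: Clear glass beaker 81 x 76 x 94 mm, to the right of the jig; origin under its centre. Bystander.
- amber_bottle: Amber reagent bottle 56 mm across, 109 mm high, to the right; origin under its centre. Bystander.
- washer: White wash bottle with a blue cap and thin spout, 72 x 112 x 219 mm, to the left of the jig; origin under its centre. Bystander.
- tape: Roll of tan adhesive tape lying flat, 72 mm across, 18 mm high, to the left of the jig; origin under its centre. Bystander.
- rear_gap (a point): Point on the deck (12 mm above the worktop) behind the plate, at jig x = +120 mm, y = 0. Two rear stops, 10 mm high, x = +88 to +98 mm, stand at the plate's rear corners (41.5 to 53.5 mm either side of the middle); the 83 mm between them and everything behind are open down to the deck, so a tool can reach the plate's rear edge there.
Mind the look-alikes: they are no part of the job. What is shaped like the part that bears plate_center but blue or pink is not meant.

How it is judged (in metres and radians):
On the way:
1. the clamp bar stands raised while the plate still lies in its bay (value of joint clamp_bar above 1.35 rad and x of plate_center in the frame of jig above 0.01 m), for 0.2 s.
At the end, for the whole second after the job is handed in: The clamp bar stands raised (at least 1.35 rad, about 77 degrees) and the spot plate lies flat and at rest on the deck between the rails, within 15 mm of the front stop (value of joint clamp_bar above 1.35 rad and x of plate_center in the frame of jig between -0.08 and -0.0575 m and y of plate_center in the frame of jig between -0.012 and 0.012 m and z of plate_center in the frame of jig below 0.022 m and angle between plate_center's own z axis and vertical below 0.08 rad and linear speed of spot_plate below 0.01 m/s); the robot touches nothing.
It fails at once if the plate is lifted more than 20 mm off the deck or tipped more than 0.4 rad (z of plate_center in the frame of jig above 0.038 m or angle between plate_center's own z axis and vertical above 0.4 rad).
It fails at once if a bystander (petri dish, beaker, amber bottle, wash bottle, tape roll) is moved more than 30 mm (distance of any of petri, beaker, amber_bottle, washer, tape from where it was at the start of the episode above 0.03 m).
It also fails if it takes over 48 s, if anything falls off the work surface, if the arm or the gripper's body presses on something with over 40 N, if the wrist force passes 120 N, or if a joint passes its speed limit or range.

## Working session

There is one attempt and no reset: what is moved stays moved. The work goes in short steps, Python scripts to look and compute and a shell command to move; the robot and the scene stay as the last step left them, time stands still between calls to the robot, and variables do not carry over. Pictures are saved under pics/ and viewed, and the job is handed in when it is done.

```bash
ls; mkdir -p pics
python3 - <<'E'
from station import manip, capture, camera_model, ticket, nets
import cv2
o=manip.get_obs(); print(o, manip.nose_length)
for n in("scene","top"):
    cv2.imwrite(f"pics/{n}0.png",capture(n)); m=camera_model(n); print(n,m)
    for t in("bar_hinge","bar_grip","plate_center","front_stop","jig","rear_gap","petri","beaker","amber_bottle","washer","tape"):
        print(t,[(r["xy"],round(r["p"],2)) for r in nets.spot_point(t,n)][:3])
E
```

```text
pics
{'time': 0.0, 'q': array([-1.27469215e+00,  9.18405991e-02,  1.23188849e+00, -3.33555816e-06,
        1.81978403e+00, -5.66762450e-02]), 'qvel': array([-0.00041468,  0.00156034, -0.00109425,  0.00018001,  0.00028476,
        0.00076006]), 'tau': array([-1.92403160e-03, -4.46454799e+01, -4.06453228e+01,  6.95235073e-02,
        2.91483424e-02, -1.34724946e-04]), 'tcp_pos': array([ 207.2352821 , -562.78194209,  232.51631696]), 'tcp_rot': array([-0.12340661, -0.69605249, -0.12475459,  0.69621694]), 'wrist_force': array([-0.49209334,  0.39061276,  0.15238607]), 'torque': array([-0.01710925, -0.04126362, -0.03343989]), 'finger_gap': 87.50400644854783} 11.0
scene {'K': array([[509.05239916,   0.        , 314.37245034],
       [  0.        , 509.05239916, 229.91482385],
       [  0.        ,   0.        ,   1.        ]]), 'R': array([[-0.67787382, -0.73508854, -0.01148572],
       [-0.42990415,  0.4090198 , -0.80491318],
       [ 0.59638034, -0.54069181, -0.59328143]]), 't': array([ 339.49224303,  294.54744565, 1081.71251097])}
bar_hinge [([304.8, 238.3], 0.9)]
bar_grip [([350.2, 214.1
[... 566 characters left out ...]
.        ,   1.        ]]), 'R': array([[-0.00899798, -0.99992658, -0.00811603],
       [-0.99642901,  0.00964735, -0.08388179],
       [ 0.08395393,  0.00733228, -0.99644266]]), 't': array([ -19.58132954,  510.15767469, 1293.52140284])}
bar_hinge [([313.6, 226.4], 0.96)]
bar_grip [([367.1, 223.1], 0.83)]
plate_center [([340.5, 208.4], 0.69), ([262.1, 198.3], 0.64), ([268.2, 260.3], 0.6)]
front_stop [([348.7, 259.2], 0.83), ([367.4, 226.6], 0.57)]
jig [([341.8, 221.3], 0.7)]
rear_gap [([336.3, 180.3], 0.55)]
petri [([434.7, 241.0], 0.65)]
beaker [([448.7, 290.0], 0.58), ([338.1, 178.6], 0.23)]
amber_bottle [([482.1, 262.3], 0.87)]
washer [([163.2, 234.5], 0.84)]
tape [([172.3, 283.0], 0.56)]
```

View pics/scene0.png

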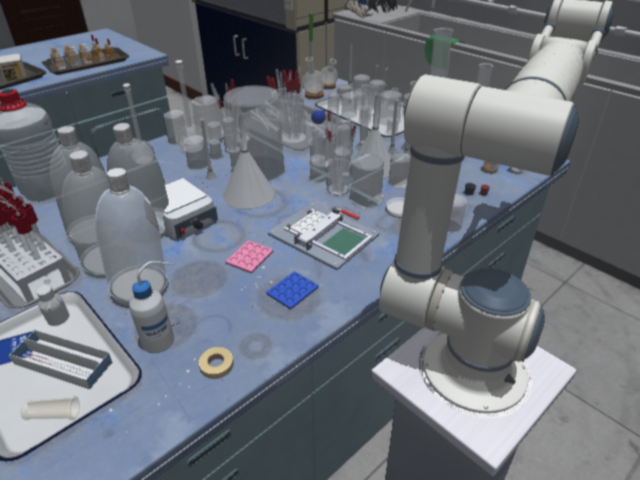

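View pics/top0.png

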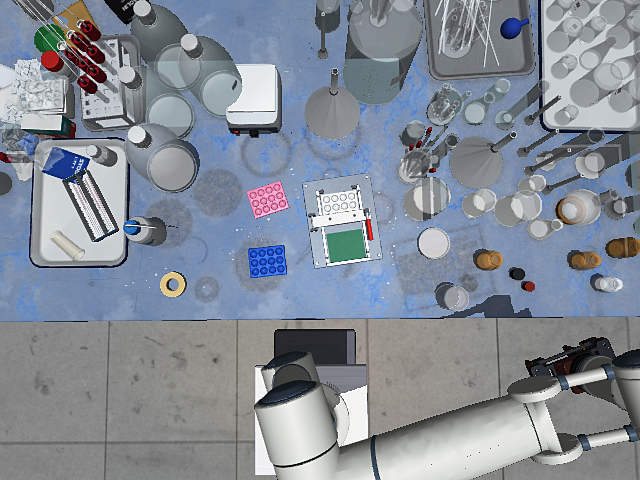

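```bash
cat > h.py <<'E'
import numpy as np
from scipy.optimize import least_squares
from station import camera_model
M={n:camera_model(n) for n in("scene","top")}
def proj(n,X):
    m=M[n];c=(m["K"]@(m["R"]@np.asarray(X,float).T+m["t"][:,None])).T
    return c[:,:2]/c[:,2:]
def back(n,uv,z):
    m=M[n];d=m["R"].T@np.linalg.solve(m["K"],[uv[0],uv[1],1]);c=-m["R"].T@m["t"]
    return c+d*(z-c[2])/d[2]
def jw(p,P):
    x,y,a=p;c,s=np.cos(a),np.sin(a);P=np.asarray(P,float)
    return np.c_[x+c*P[:,0]-s*P[:,1],y+s*P[:,0]+c*P[:,1],P[:,2]]
E
python3 - <<'E'
from h import *
J=np.array([[0,85,30],[-40,-70,48],[-115,0,12],[0,0,0],[120,0,12],[45,0,18.]])
T=np.array([[313.6,226.4],[367.1,223.1],[348.7,259.2],[341.8,221.3],[336.3,180.3],[340.5,208.4]])
S=np.array([[304.8,238.3],[350.2,214.1],[356.3,248.5],[324.2,235.8],[293.3,213.8],[312.5,224.3]])
for t,u in zip(T,J): print(back("top",t,u[2]).round(1))
f=lambda p:np.r_[(proj("top",jw(p,J))-T).ravel(),(proj("scene",jw(p,J))-S).ravel()]
r=least_squares(f,[550,-50,0],loss="soft_l1",x_scale=[10,10,.1]);print(r.x,f(r.x).round(1))
for n,uv,z in(("petri",(434.7,241),0),("beaker",(448.7,290),0),("amber",(482.1,262.3),0),("washer",(163.2,234.5),0),("tape",(172.3,283),0)): print(n,back("top",uv,z).round())
E
```

```text
[544.1 -13.4  30. ]
[ 550.  -164.5   48. ]
[ 450.2 -113.4   12. ]
[561.6 -95.5   0. ]
[680.8 -80.6  12. ]
[597.  -91.5  18. ]
[ 5.62473906e+02 -9.61586235e+01  1.35434808e-01] [-0.5 -2.4  2.4  6.2 -0.6  0.6  0.2 -0.3 -0.2 -0.2 -0.5 -3.4  0.3  2.
  0.3  0.9  0.7 -1.7  0.2 -1.2 -0.2  2.5 -0.2 -0.5]
petri [ 501. -365.    0.]
beaker [ 359. -401.    0.]
amber [ 438. -500.    0.]
washer [528. 427.   0.]
tape [386. 398.   0.]
```

The scene picture shows the jig around (325,235) with the white plate under the bar and the red handle at (346,213). The top view shows the jig at (342,222) and the red handle at about (369,230). The blue and pink plates at (267,261) and (268,199) are look-alikes. Next I'll overlay the fitted model.

```bash
cat > ov.py <<'E'
from h import *
import cv2,sys
def overlay(p,tag,src="0",cp=45):
    out=[]
    for n,c,w in(("top",(342,222),(100,120)),("scene",(322,235),(130,90))):
        im=cv2.imread(f"pics/{n}{src}.png");x0,y0=c[0]-w[0]//2,c[1]-w[1]//2;k=5
        z=cv2.resize(im[y0:y0+w[1],x0:x0+w[0]],None,fx=k,fy=k,interpolation=cv2.INTER_CUBIC)
        def line(P,col,cl=True):
            q=((proj(n,jw(p,P))-[x0,y0]+.5)*k).round().astype(int);cv2.polylines(z,[q],cl,col,1)
        sq=lambda a,b,c_,d,h:[[a,c_,h],[b,c_,h],[b,d,h],[a,d,h]]
        line(sq(-127.5,127.5,-100,100,12),(0,255,255))
        line(sq(cp-42.5,cp+42.5,-52.5,52.5,24),(255,0,255))
        line([[-70,-70,48],[-10,-70,48]],(0,255,0),False)
        line(sq(-10,22,-81,85,35),(255,255,0))
        line([[-115,-55,12],[-115,55,12]],(255,0,0),False)
        cv2.imwrite(f"pics/ov_{tag}_{n}.png",z)
E
python3 -c "
from ov import *;overlay([562.5,-96.2,.1354],'a')"
```

```text
(no output)
```

View pics/ov_a_top.png

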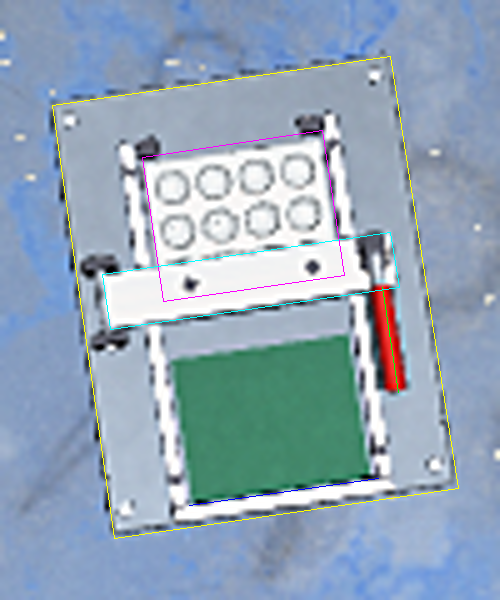

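View pics/ov_a_scene.png

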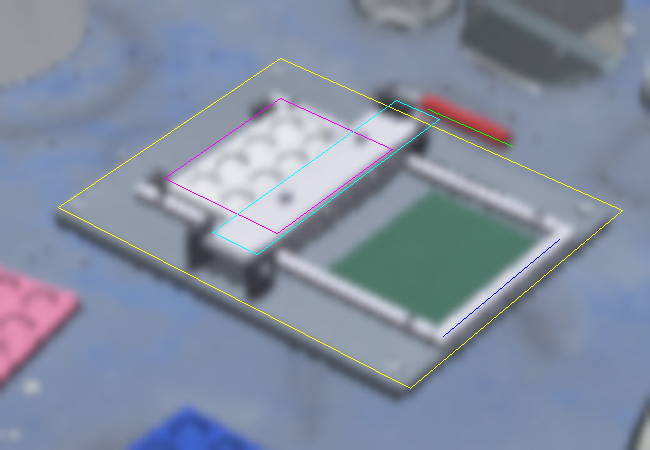

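The model fits to about 2–3 mm; the handle in the pictures suggests a shift of about -2 mm in y. Now I'll refine the fit and work out the approach move.

Run:
```python
from h import *
import cv2
from station import manip
from scipy.spatial.transform import Rotation as R
# red rod blobs centroid + ends
for n,(x0,y0,x1,y1) in(("top",(355,205,385,250)),("scene",(325,195,375,235))):
    im=cv2.imread(f"pics/{n}0.png")[y0:y1,x0:x1].astype(int)
    m=(im[...,2]>im[...,1]+60)&(im[...,2]>im[...,0]+60);ys,xs=np.nonzero(m)
    print(n,m.sum(),xs.mean()+x0,ys.mean()+y0,"model",proj(n,jw([562.5,-96.2,.1354],[[-40,-70,48]])))
o=manip.get_obs();r=R.from_quat(o["tcp_rot"],scalar_first=True);print(r.as_matrix().round(3))
```

```text
top 82 369.1463414634146 229.20731707317074 model [[369.52003787 229.31693599]]
scene 46 349.7391304347826 213.54347826086956 model [[350.47543508 215.00355181]]
[[ 0.     0.346 -0.938]
 [-0.    -0.938 -0.346]
 [-1.     0.    -0.   ]]
```

```bash
python3 -m creep '[[[0.030,0.037,0,0,0,-0.03],[0.060,0.073,0,0,0,-0.08],[0.090,0.110,0,0,0,-0.12],[0.120,0.147,0,0,0,-0.16],[0.150,0.183,0,0,0,-0.217],[0.180,0.220,0,0,0,-0.217],[0.210,0.257,0,0,0,-0.217],[0.240,0.293,0,0,0,-0.217],[0.270,0.330,-0.01,0,0,-0.217],[0.300,0.367,-0.04,0,0,-0.217],[0.320,0.3915,-0.08,0,0,-0.217],[0.320,0.3915,-0.12,0,0,-0.217],[0.320,0.3915,-0.14,0,0,-0.217],[0.320,0.3915,-0.14,0,0,-0.217],[0.320,0.3915,-0.14,0,0,-0.217]]]' 0.05
python3 - <<'E'
from station import *
import cv2
for n in("scene","top"): cv2.imwrite(f"pics/{n}1.png",capture(n))
o=manip.get_obs();print(o["q"],o["tcp_pos"],o["wrist_force"])
a=cv2.imread("pics/scene1.png")[130:330,220:420];b=cv2.imread("pics/top1.png")[150:290,270:410]
f=lambda i:cv2.resize(i,(400,400),interpolation=cv2.INTER_CUBIC)
cv2.imwrite("pics/c1.png",cv2.hconcat([f(a),f(b)]))
E
```

```text
time: 2.7
tcp_pos: [527.5, -171.7, 94.4]
tcp_rot: [0.048, 0.706, 0.048, -0.705]
wrist_force: [0.0, -0.2, -0.8]
finger_gap: 49.6
[-3.76454844e-01 -1.45705478e-02  1.58226352e+00  8.42577278e-06
  1.56996088e+00  1.05909743e+00] [ 528.35854315 -172.30101717   96.25276173] [-0.35689085 -0.09646571 -0.31744104]
```

View pics/c1.png

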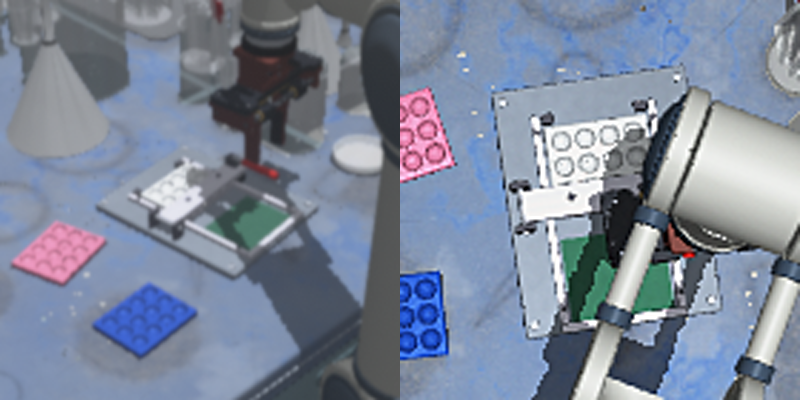

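The open fingers hang above the red handle (crop (260,165) in the left half). Next: descend and grip.

```bash
python3 -m creep '[[[0,0,-0.02,0,0,0],[0,0,-0.04,0,0,0],[0,0,-0.053,0,0,0],[0,0,-0.053,0,0,0],[0,0,-0.053,0,0,0]]]' 0.05
python3 -m creep '[[[0,0,0,0,0,0],[0,0,0,0,0,0],[0,0,0,0,0,0],[0,0,0,0,0,0],[0,0,0,0,0,0],[0,0,0,0,0,0]]]' 0.0
```

```text
time: 3.3
tcp_pos: [527.8, -171.9, 41.8]
tcp_rot: [0.048, 0.706, 0.048, -0.705]
wrist_force: [-0.3, 0.2, 0.2]
finger_gap: 50.1
time: 3.9
tcp_pos: [527.1, -169.5, 40.1]
tcp_rot: [-0.047, -0.705, -0.05, 0.706]
wrist_force: [0.4, 6.3, -1.0]
finger_gap: 11.3
```

Run:
```python
import numpy as np
for t in np.arange(0,1.85,.08):
    d=155*(1-np.cos(t))+18*np.sin(t);z=155*np.sin(t)+18*np.cos(t)-18
    print(round(t,2),round(-.000135*d,3),round(.000991*d,3),round(z/1000,3))
```

```text
0.0 -0.0 0.0 0.0
0.08 -0.0 0.002 0.012
0.16 -0.001 0.005 0.024
0.24 -0.001 0.009 0.036
0.32 -0.002 0.013 0.048
0.4 -0.003 0.019 0.059
0.48 -0.003 0.026 0.07
0.56 -0.004 0.033 0.08
0.64 -0.006 0.041 0.089
0.72 -0.007 0.05 0.098
0.8 -0.008 0.059 0.106
0.88 -0.009 0.069 0.113
0.96 -0.011 0.08 0.119
1.04 -0.012 0.091 0.125
1.12 -0.014 0.103 0.129
1.2 -0.016 0.115 0.133
1.28 -0.017 0.127 0.136
1.36 -0.019 0.139 0.137
1.44 -0.021 0.151 0.138
1.52 -0.022 0.164 0.138
1.6 -0.024 0.176 0.136
1.68 -0.026 0.188 0.134
1.76 -0.027 0.2 0.131
1.84 -0.029 0.212 0.127
```

```bash
python3 -m creep '[[[0,0.001,0.006,0,0,0],[0,0.002,0.012,0,0,0],[-0.001,0.005,0.024,0,0,0],[-0.001,0.009,0.036,0,0,0],[-0.002,0.013,0.048,0,0,0],[-0.003,0.019,0.059,0,0,0],[-0.003,0.026,0.070,0,0,0],[-0.003,0.026,0.070,0,0,0]]]' -
```

```text
time: 4.7
tcp_pos: [523.5, -142.8, 110.0]
tcp_rot: [-0.047, -0.704, -0.05, 0.706]
wrist_force: [-1.3, 6.4, -5.0]
finger_gap: 11.1
```

```bash
python3 -m creep '[[[-0.001,0.007,0.010,0,0,0],[-0.003,0.015,0.019,0,0,0],[-0.004,0.024,0.028,0,0,0],[-0.005,0.033,0.036,0,0,0],[-0.006,0.043,0.043,0,0,0],[-0.008,0.054,0.049,0,0,0],[-0.009,0.065,0.055,0,0,0],[-0.011,0.077,0.059,0,0,0],[-0.011,0.077,0.059,0,0,0]]]' -
python3 - <<'E'
from station import *
import cv2
cv2.imwrite("pics/scene2.png",capture("scene"))
a=cv2.imread("pics/scene2.png")[130:330,220:420]
cv2.imwrite("pics/c2.png",cv2.resize(a,(500,500),interpolation=cv2.INTER_CUBIC))
E
```

```text
time: 5.6
tcp_pos: [513.1, -67.2, 170.9]
tcp_rot: [0.048, 0.706, 0.049, -0.705]
wrist_force: [-0.6, 2.9, -3.7]
finger_gap: 11.1
```

View pics/c2.png

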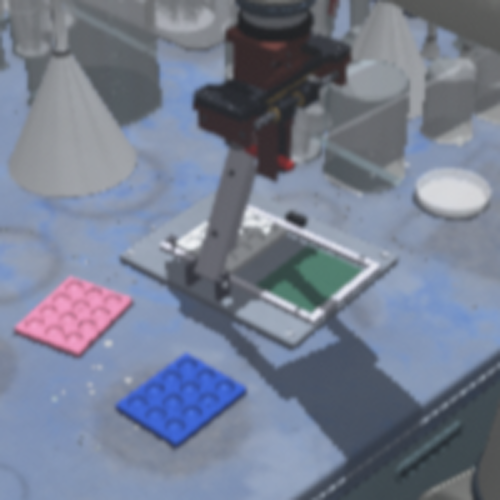

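The bar is at roughly 65° with the handle still held. I'll continue past upright.

```bash
python3 -m creep '[[[-0.002,0.012,0.004,0,0,0],[-0.003,0.024,0.007,0,0,0],[-0.005,0.036,0.008,0,0,0],[-0.007,0.048,0.009,0,0,0],[-0.008,0.061,0.009,0,0,0],[-0.010,0.073,0.007,0,0,0],[-0.012,0.085,0.005,0,0,0],[-0.012,0.091,0.003,0,0,0],[-0.012,0.091,0.003,0,0,0],[-0.012,0.091,0.003,0,0,0]]]' -
python3 -m creep '[[[0,0,0,0,0,0],[0,0,0,0,0,0],[0,0,0,0,0,0],[0,0,0,0,0,0]]]' 0.045
python3 -m creep '[[[0,0,0.03,0,0,0],[0,0,0.07,0,0,0],[0,0,0.11,0,0,0],[0,0,0.11,0,0,0]]]' -
python3 - <<'E'
from station import *
import cv2
for n in("scene","top"): cv2.imwrite(f"pics/{n}3.png",capture(n))
a=cv2.imread("pics/scene3.png")[130:330,220:420];b=cv2.imread("pics/top3.png")[150:290,270:410]
f=lambda i:cv2.resize(i,(400,400),interpolation=cv2.INTER_CUBIC)
cv2.imwrite("pics/c3.png",cv2.hconcat([f(a),f(b)]))
print(manip.get_obs()["q"])
E
```

```text
time: 6.65
tcp_pos: [500.8, 25.1, 173.5]
tcp_rot: [0.048, 0.705, 0.05, -0.705]
wrist_force: [-4.1, 2.6, 7.1]
finger_gap: 11.0
time: 7.05
tcp_pos: [501.1, 22.6, 172.1]
tcp_rot: [-0.048, -0.705, -0.048, 0.706]
wrist_force: [0.4, 0.4, -0.7]
finger_gap: 39.7
time: 7.45
tcp_pos: [502.7, 22.4, 289.1]
tcp_rot: [0.048, 0.709, 0.048, -0.702]
wrist_force: [0.4, 0.3, 0.8]
finger_gap: 44.9
[-2.32546690e-02 -1.56702361e-01  1.38473434e+00  1.50859532e-04
  1.91167965e+00  1.41203187e+00]
```

View pics/c3.png

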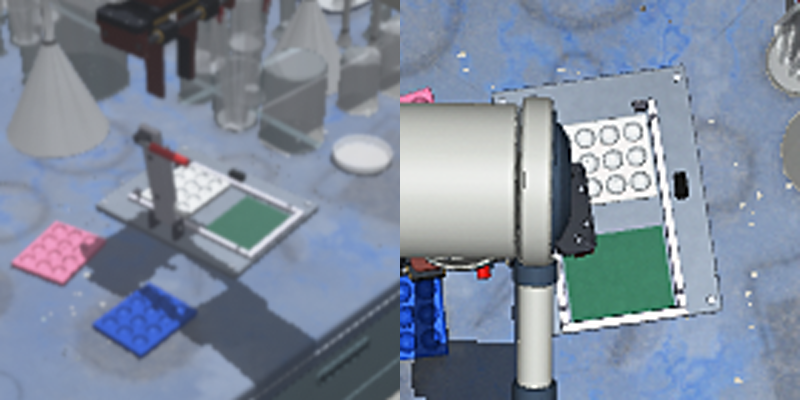

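The bar stands just past upright at crop (160,170), and the plate is still in its bay. I'll move behind the plate with the fingers closed and the gripper turned 90°.

```bash
python3 -m creep '[[[0.015,-0.010,0,0,0,0.14],[0.03,-0.02,0,0,0,0.28],[0.05,-0.03,0,0,0,0.42],[0.07,-0.04,0,0,0,0.56],[0.09,-0.05,0,0,0,0.70],[0.11,-0.06,0,0,0,0.84],[0.13,-0.075,0,0,0,0.98],[0.15,-0.09,0,0,0,1.12],[0.172,-0.1035,0,0,0,1.26],[0.172,-0.1035,0,0,0,1.40],[0.172,-0.1035,-0.03,0,0,1.54],[0.172,-0.1035,-0.07,0,0,1.571],[0.172,-0.1035,-0.11,0,0,1.571],[0.172,-0.1035,-0.15,0,0,1.571],[0.172,-0.1035,-0.15,0,0,1.571],[0.172,-0.1035,-0.15,0,0,1.571]]]' 0.0
python3 - <<'E'
from station import *
import cv2
for n in("scene","top"): cv2.imwrite(f"pics/{n}4.png",capture(n))
a=cv2.imread("pics/scene4.png")[100:300,220:420];b=cv2.imread("pics/top4.png")[150:290,270:410]
f=lambda i:cv2.resize(i,(400,400),interpolation=cv2.INTER_CUBIC)
cv2.imwrite("pics/c4.png",cv2.hconcat([f(a),f(b)]))
o=manip.get_obs();print(o["q"],o["tcp_pos"])
E
```

```text
time: 9.15
tcp_pos: [672.3, -80.9, 130.9]
tcp_rot: [0.532, 0.464, 0.534, -0.466]
wrist_force: [0.3, -0.0, 1.1]
finger_gap: 0.5
[-1.69975100e-01  3.04173894e-01  1.16362708e+00  3.61803112e-05
  1.67027104e+00 -3.05982001e-01] [674.26829925 -81.21597184 135.38854601]
```

View pics/c4.png

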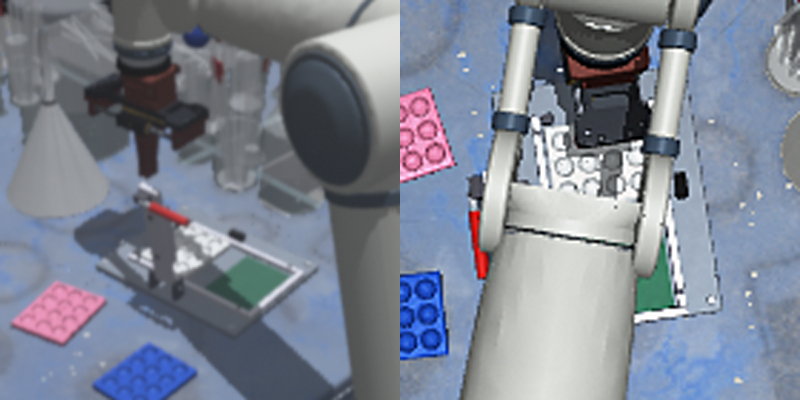

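The fingers hang behind the plate, in line with its middle. Bar raised, lateral clearance OK. Descending.

```bash
python3 -m creep '[[[0,0,-0.03,0,0,0],[0,0,-0.06,0,0,0],[0,0,-0.08,0,0,0],[0,0,-0.095,0,0,0],[0,0,-0.105,0,0,0],[0,0,-0.105,0,0,0],[0,0,-0.105,0,0,0]]]' 0.0
python3 - <<'E'
from station import *
import cv2
for n in("scene","top"): cv2.imwrite(f"pics/{n}5.png",capture(n))
a=cv2.imread("pics/scene5.png")[100:300,220:420];b=cv2.imread("pics/top5.png")[150:290,270:410]
f=lambda i:cv2.resize(i,(400,400),interpolation=cv2.INTER_CUBIC)
cv2.imwrite("pics/c5.png",cv2.hconcat([f(a),f(b)]))
o=manip.get_obs();print(o["tcp_pos"],o["wrist_force"])
E
```

```text
time: 9.95
tcp_pos: [674.1, -81.2, 29.2]
tcp_rot: [0.533, 0.465, 0.532, -0.464]
wrist_force: [0.1, 0.5, 0.3]
finger_gap: 0.5
[674.2752208  -81.23673592  29.54549297] [ 0.37606203  0.57244033 -0.88900311]
```

View pics/c5.png

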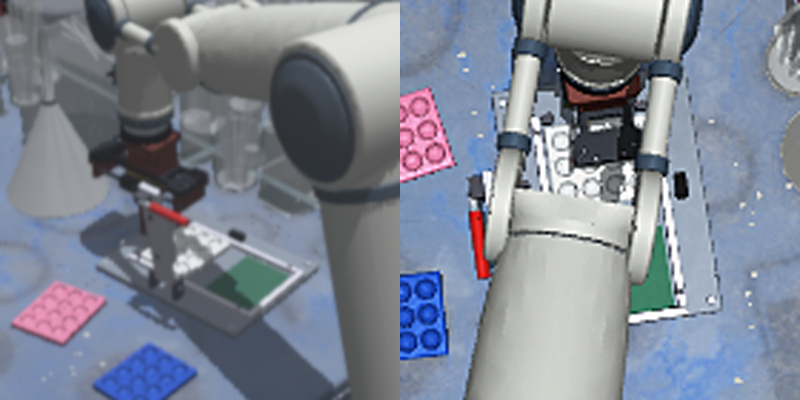

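```bash
python3 -m creep '[[[0,0,-0.002,0,0,0],[-0.006,-0.001,-0.002,0,0,0],[-0.012,-0.0015,-0.002,0,0,0],[-0.017,-0.0025,-0.002,0,0,0],[-0.022,-0.003,-0.002,0,0,0],[-0.027,-0.0035,-0.002,0,0,0],[-0.032,-0.0045,-0.002,0,0,0],[-0.037,-0.005,-0.002,0,0,0],[-0.042,-0.0055,-0.002,0,0,0],[-0.047,-0.0065,-0.002,0,0,0],[-0.052,-0.007,-0.002,0,0,0],[-0.056,-0.0075,-0.002,0,0,0],[-0.060,-0.008,-0.002,0,0,0],[-0.060,-0.008,-0.002,0,0,0]]]' 0.0
python3 - <<'E'
from station import *
import cv2
for n in("scene","top"): cv2.imwrite(f"pics/{n}6.png",capture(n))
a=cv2.imread("pics/scene6.png")[130:290,240:400];b=cv2.imread("pics/top6.png")[150:290,270:410]
f=lambda i:cv2.resize(i,(400,400),interpolation=cv2.INTER_CUBIC)
cv2.imwrite("pics/c6.png",cv2.hconcat([f(a),f(b)]))
o=manip.get_obs();print(o["tcp_pos"],o["wrist_force"])
E
```

```text
time: 11.45
tcp_pos: [612.7, -89.2, 25.7]
tcp_rot: [0.533, 0.465, 0.533, -0.465]
wrist_force: [0.9, -1.0, -0.1]
finger_gap: 0.6
[613.05532501 -89.09455002  25.56189555] [ 0.19248097 -0.185468    0.54448538]
```

View pics/c6.png

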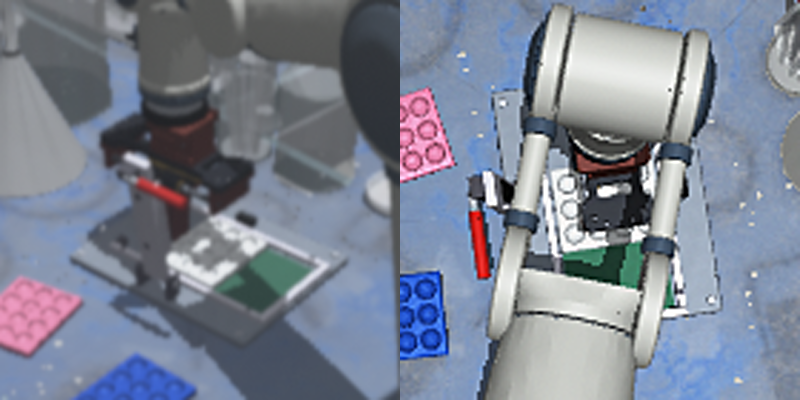

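The plate is sliding flat ahead of the fingers onto the green. I'll continue.

```bash
python3 -m creep '[[[-0.005,-0.0005,0,0,0,0],[-0.010,-0.0015,0,0,0,0],[-0.015,-0.002,0,0,0,0],[-0.020,-0.0025,0,0,0,0],[-0.025,-0.0035,0,0,0,0],[-0.030,-0.004,0,0,0,0],[-0.035,-0.005,0,0,0,0],[-0.040,-0.0055,0,0,0,0],[-0.045,-0.006,0,0,0,0],[-0.049,-0.0065,0,0,0,0],[-0.053,-0.007,0,0,0,0],[-0.056,-0.0075,0,0,0,0],[-0.056,-0.0075,0,0,0,0]]]' 0.0
python3 - <<'E'
from station import *
import cv2
for n in("scene","top"): cv2.imwrite(f"pics/{n}7.png",capture(n))
a=cv2.imread("pics/scene7.png")[170:290,260:380];b=cv2.imread("pics/top7.png")[150:290,270:410]
f=lambda i:cv2.resize(i,(400,400),interpolation=cv2.INTER_CUBIC)
cv2.imwrite("pics/c7.png",cv2.hconcat([f(a),f(b)]))
o=manip.get_obs();print(o["tcp_pos"],o["wrist_force"])
E
```

```text
time: 12.85
tcp_pos: [556.9, -96.7, 25.6]
tcp_rot: [0.533, 0.465, 0.533, -0.465]
wrist_force: [-0.1, -0.5, -0.0]
finger_gap: 0.4
[557.22261169 -96.60393034  25.70734864] [ 0.14160145  0.5806148  -0.3988483 ]
```

View pics/c7.png

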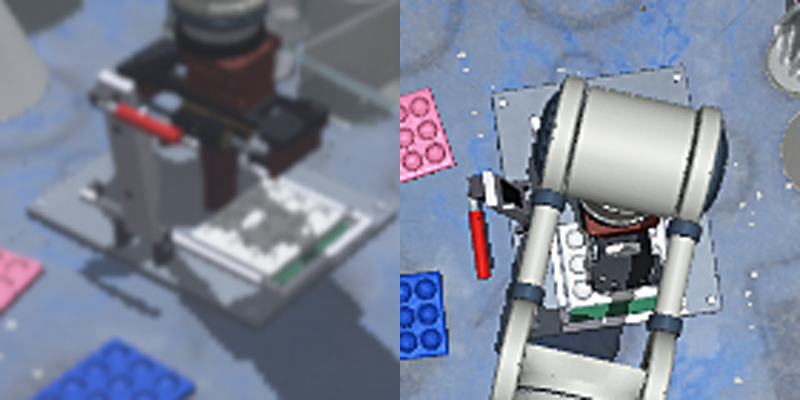

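About 12 mm of green remains. I'll push in slowly and watch the force.

```bash
python3 -m creep '[[[-0.002,0,0,0,0,0],[-0.004,-0.0005,0,0,0,0],[-0.006,-0.001,0,0,0,0],[-0.008,-0.001,0,0,0,0],[-0.009,-0.001,0,0,0,0],[-0.009,-0.001,0,0,0,0]]]' 0.0
python3 - <<'E'
from station import *
import cv2
for n in("scene","top"): cv2.imwrite(f"pics/{n}8.png",capture(n))
a=cv2.imread("pics/scene8.png")[190:290,290:390];b=cv2.imread("pics/top8.png")[200:280,310:390]
f=lambda i:cv2.resize(i,(400,400),interpolation=cv2.INTER_CUBIC)
cv2.imwrite("pics/c8.png",cv2.hconcat([f(a),f(b)]))
o=manip.get_obs();print(o["tcp_pos"],o["wrist_force"])
E
```

```text
time: 13.55
tcp_pos: [548.1, -97.6, 25.7]
tcp_rot: [0.533, 0.465, 0.533, -0.465]
wrist_force: [0.0, 0.2, 0.4]
finger_gap: 0.2
[548.11047198 -97.57457452  25.58792317] [-0.12036519  0.20518369  0.34189323]
```

View pics/c8.png

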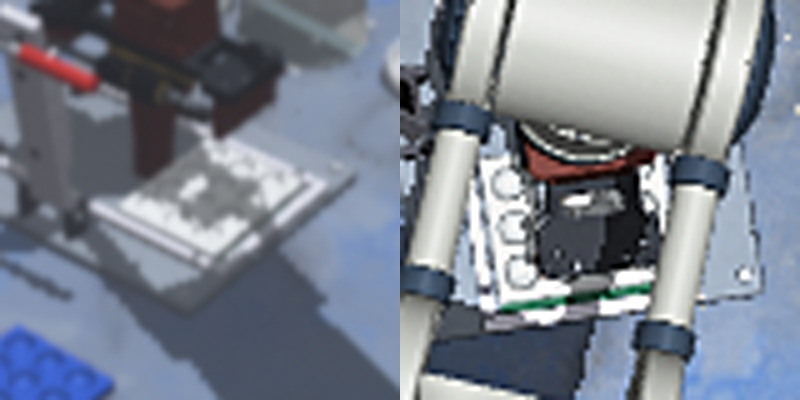

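```bash
python3 -m creep '[[[-0.001,0,0,0,0,0],[-0.002,0,0,0,0,0],[-0.003,-0.0005,0,0,0,0],[-0.003,-0.0005,0,0,0,0]]]' 0.0
python3 -m creep '[[[-0.001,0,0,0,0,0],[-0.002,0,0,0,0,0],[-0.002,0,0,0,0,0]]]' 0.0
```

```text
time: 14.05
tcp_pos: [545.2, -98.0, 25.6]
tcp_rot: [0.533, 0.465, 0.533, -0.465]
wrist_force: [0.7, 0.1, -0.5]
finger_gap: 0.2
time: 14.35
tcp_pos: [543.1, -98.1, 25.6]
tcp_rot: [0.533, 0.465, 0.533, -0.465]
wrist_force: [0.3, -0.9, -0.3]
finger_gap: 0.4
```

```bash
python3 -m creep '[[[-0.001,0,0,0,0,0],[-0.002,0,0,0,0,0],[-0.002,0,0,0,0,0]]]' 0.0
python3 - <<'E'
from station import *
import cv2
for n in("scene","top"): cv2.imwrite(f"pics/{n}9.png",capture(n))
a=cv2.imread("pics/scene9.png")[190:290,290:390];b=cv2.imread("pics/top9.png")[200:280,310:390]
f=lambda i:cv2.resize(i,(400,400),interpolation=cv2.INTER_CUBIC)
cv2.imwrite("pics/c9.png",cv2.hconcat([f(a),f(b)]))
o=manip.get_obs();print(o["tcp_pos"],o["wrist_force"])
E
```

```text
time: 14.65
tcp_pos: [542.5, -98.1, 26.3]
tcp_rot: [0.534, 0.466, 0.532, -0.464]
wrist_force: [5.1, -0.5, -0.9]
finger_gap: 0.3
[542.53683191 -98.17240797  26.27950109] [ 4.67237019 -0.1497851  -1.10519316]
```

View pics/c9.png

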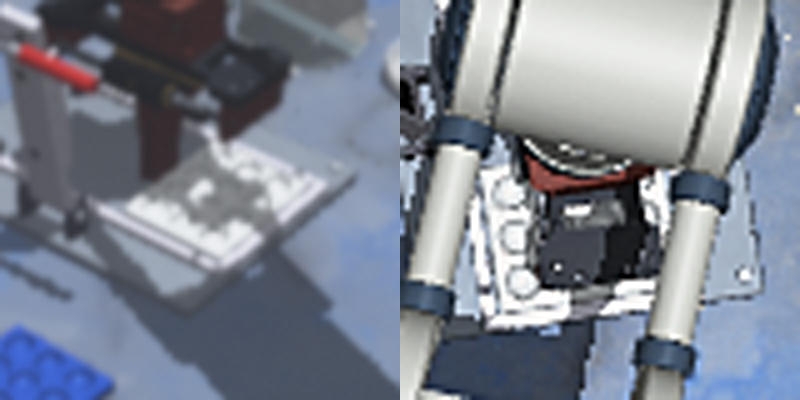

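The force rose to 5 N and no green shows in front, so the plate is against the stop. I'll back off, rise and check.

```bash
python3 -m creep '[[[0.004,0.0005,0,0,0,0],[0.012,0.0015,0,0,0,0],[0.025,0.003,0,0,0,0],[0.040,0.005,0,0,0,0],[0.040,0.005,0.04,0,0,0],[0.040,0.005,0.08,0,0,0],[0.040,0.005,0.12,0,0,0],[0.040,0.005,0.16,0,0,0],[0.040,0.005,0.20,0,0,0],[0.040,0.005,0.24,0,0,0],[0.040,-0.04,0.24,0,0,0],[0.040,-0.09,0.24,0,0,0],[0.040,-0.14,0.24,0,0,0],[0.040,-0.19,0.24,0,0,0],[0.040,-0.24,0.24,0,0,0],[0.040,-0.27,0.24,0,0,0],[0.040,-0.27,0.24,0,0,0],[0.040,-0.27,0.24,0,0,0]]]' 0.0
python3 - <<'E'
from station import *
import cv2
from ov import overlay
for n in("scene","top"): cv2.imwrite(f"pics/{n}10.png",capture(n))
print([(r["xy"],r["p"]) for r in nets.spot_point("plate_center","top")])
overlay([562.5,-96.2,.1354],'z',"10",-72.5)
a=cv2.imread("pics/ov_z_top.png");b=cv2.imread("pics/scene10.png")[150:270,260:380]
cv2.imwrite("pics/c10.png",cv2.hconcat([cv2.resize(a,(450,540)),cv2.resize(b,(350,540),interpolation=cv2.INTER_CUBIC)]))
o=manip.get_obs();print(o["tcp_pos"],o["wrist_force"])
E
```

```text
time: 16.55
tcp_pos: [581.3, -368.4, 264.5]
tcp_rot: [0.532, 0.465, 0.533, -0.465]
wrist_force: [0.0, -0.0, 0.8]
finger_gap: 0.6
[([266.5, 199.4], 0.94), ([341.6, 246.0], 0.65), ([268.8, 259.7], 0.61)]
[ 581.81683792 -366.62092452  266.0497794 ] [ 0.81885704  0.55835342 -0.549476  ]
```

View pics/c10.png

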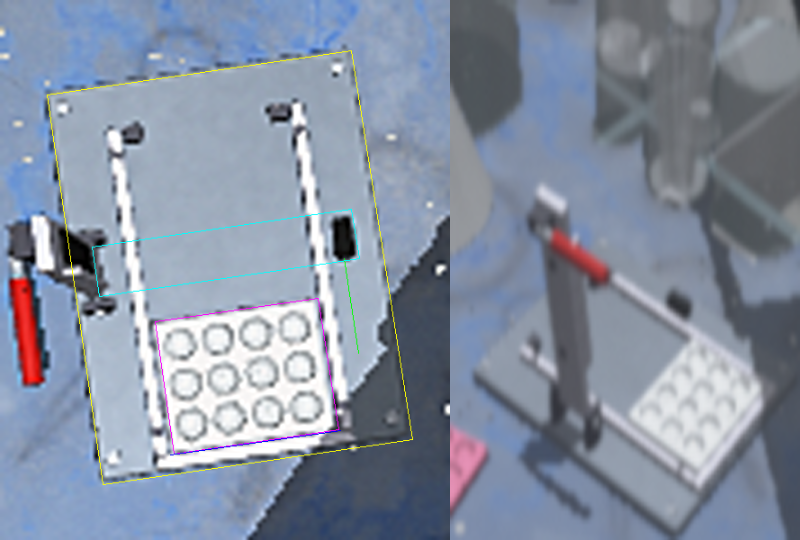

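View pics/top10.png

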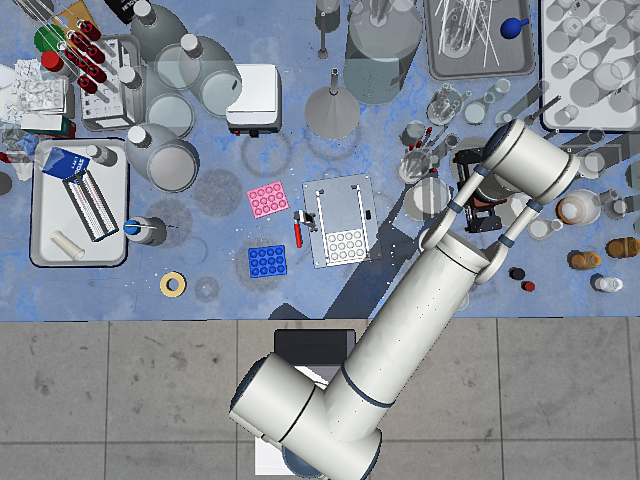

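The plate sits on the model outline against the front stop, and the bar stands at crop (30,240) leaning outward. I'll check the bar angle and the scene view before handing in.

Run:
```python
from h import *
import cv2
from station import *
for n,(x0,y0,x1,y1) in(("top",(285,205,310,260)),("scene",(275,170,320,225))):
    im=cv2.imread(f"pics/{n}10.png")[y0:y1,x0:x1].astype(int)
    m=(im[...,2]>im[...,1]+60)&(im[...,2]>im[...,0]+60);ys,xs=np.nonzero(m)
    print(n,m.sum(),xs.mean()+x0,ys.mean()+y0)
    for t in(1.35,1.5,1.6,1.7,1.8): print(t,proj(n,jw([562.5,-96.2,.1354],[[-40,85-155*np.cos(t)+18*np.sin(t),30+155*np.sin(t)+18*np.cos(t)]])).round(1))
for t,p in(("petri",(400,212.5)),("beaker",(448.2,226.7)),("washer",(170.3,336.5)),("tape",(216.9,361.8))): print(t,p,[r["xy"] for r in nets.spot_point(t,"scene")][:2])
```

```text
top 105 296.9142857142857 233.95238095238096
1.35 [[320.7 231.6]]
1.5 [[311.5 232.9]]
1.6 [[305.4 233.8]]
1.7 [[299.4 234.8]]
1.8 [[293.7 235.8]]
scene 66 303.8636363636364 206.34848484848484
1.35 [[319.8 194.9]]
1.5 [[314.  198.6]]
1.6 [[310.  201.8]]
1.7 [[306.1 205.4]]
1.8 [[302.2 209.6]]
petri (400, 212.5) [[292.9, 216.4], [216.9, 365.7]]
beaker (448.2, 226.7) [[448.4, 227.9]]
washer (170.3, 336.5) [[165.3, 337.4]]
tape (216.9, 361.8) [[215.1, 365.8]]
```

View pics/scene10.png

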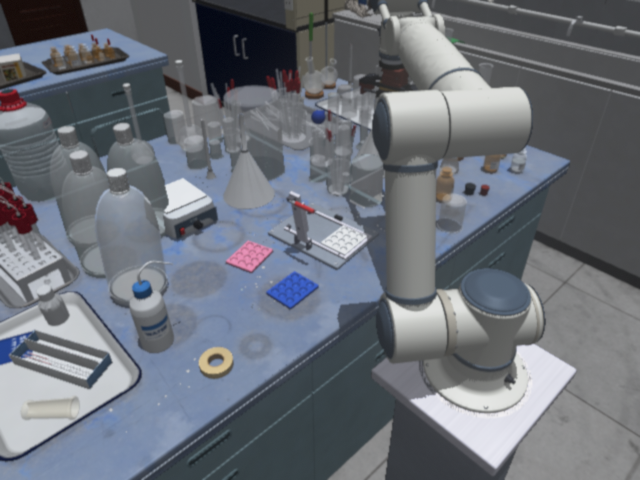

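```bash
python3 -c "
from station import *
print(ticket.finish_job())"
```

```text
the job is handed in; nothing more can be done
None
```

The clamp bar is up, the plate is against the front stop, and the job was handed in about 17 s into the 48 s allowed. I swung the bar up by its red handle, released it, then pushed the plate from behind along the deck with closed fingers.

- **Bar:** the handle's position in both pictures puts it at about 1.73 rad, past upright, and it has stayed there since I let go.
- **Plate:** the push force rose to about 5 N as it met the stop. In the top view the plate's outline matches where it should sit against the stop, and it lies flat between the rails.
- **Bystanders:** the beaker, wash bottle and tape were found again within about 5 px of where they started.
- **Not confirmed:** the petri dish was hidden behind the arm in the last pictures, and the network's answer for it was a false hit on something else. I did not re-measure the amber bottle. The gripper passed well above the right-hand group and came down only at the jig.
- **Robot:** the gripper is clear of the work at about 265 mm, and the wrist force reads about zero.

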